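# Load the tin crate and drop its retaining bar

## Robot

A 6-joint arm with a two-finger parallel gripper is mounted at the origin on the work surface. World frame = base frame: x ahead of the robot, y to its left, z up, the work surface at z = 0. Lengths are in m, angles in rad, forces in N, time in s.
With the tool pointing down it reaches from about 0.275 to 0.75 m from the base axis. Payload 10.2 kg.
Tool frame: the origin (TCP) lies midway between the tips of the shut fingers; the grasp point (between the pads) lies 19 mm behind it; z points along the fingers, x is the direction in which the jaws open and shut, and the axes are right-handed (so a half turn about z gives the same grasp; the last joint's range is limited). The gripper opens to 88 mm and grips with 3 to 60 N. Pads are 18 mm wide; open, the fingers measure 123 mm over their backs; the gripper's body (75 mm by 187 mm) begins 45 mm behind the grasp point.
Start: joints at [1.083, 0.313, 1.498, -0, 1.331, -0.223], TCP at [0.137, 0.507, 0.239] pointing down, gripper open.
Joint ranges: [-2.94, 2.94], [-0.97, 2.17], [0.19, 2.56], [-1.23, 4.37], [0.02, 3.11], [-2.88, 2.88]. Speed limits (rad/s): [2.39, 2.39, 3.01, 3.14, 3.14, 3.14].

## Interface

Orientations are given as a rotation vector (axis times angle).
In Python, from station import * gives the robot as it stands.
- The arm moves only by the tool jog_arm, never from a script. Its argument "increments" is a list of rows, each an object with "dp": the shift along the world's x, y, z in mm, a list of three; "twist": the turn about the world's z in degrees; "gripper": the closure, from 0 (fully open) to 1 (shut). A call has 1 to 8 rows; each row shifts and turns the commanded pose from where the row before left it; what a row does not reach is not made up. A row lasts 1/12 s, in which the tool goes at most 41.7 mm and 7.16 degrees, less where a joint would pass 70% of its speed; a pose out of reach is approached as far as the arm can. A call with a gripper value outside its range is refused whole. The fingers move at their own pace and stop on an object; "newtons" is the grip in N (left out, the last holds). Time passes only in rows, so rows that do not move let the fingers close. It gives the time, the measured TCP pose, the force and the opening at its end, in the units of the state.
- observe(): the state, without advancing time (a new reading comes with each control period).
- grab_frame(name): name is "side" or "top" or "wrist"; returns the picture (400x640x3 uint8, blue, green, red); there is no depth.
- camera_info(name): a dict with "fx", "fy", "cx", "cy" (pixels), "rvec" (rotation vector, rad) and "tvec" (3), from world to camera coordinates, as OpenCV has them. Camera axes: x right, y down, z forward; pixel columns grow to the right and rows downward; lengths in m; the calibration is good to about 2 mm. A picture is of the moment at which its call begins: read the wrist's pose just before it. camera_info takes no time and is no camera call; for the wrist camera it gives the pose at the moment of the call.
- sign_off(): hands the job in, once; it reports no verdict.
The state is a dict: "time_s": time; "joint_pos": joint angles; "joint_velocities": joint speeds; "effort": joint torques, N m; "tool_pos": TCP position; "eef_rot": TCP orientation; "force": force on the tool from outside, world axes, zero at the start; "torque": the same for the moment, N m; "opening": finger opening in m.
Only numpy, scipy, OpenCV 4.12 (cv2) and the standard library are available. Lean on these libraries where they do the work, as an engineer would, in place of code of your own. Each camera call takes 0.05 s, during which the arm holds its last target. There are 200 camera calls.

## Task

Slide the two adhesive tins standing in front of the divided crate into its two empty bays, one tin per bay and pushed right in, keeping them upright and on the bench, without lifting them. Then swing the retaining bar down across the front of the bays until it rests in its catch. Do not disturb the roll of tape, the bundle of insoles or the scanner.

Things in the scene. Friction and masses are not known exactly. Their poses are not given: they have to be found in the camera images.
- crate: low plywood crate fixed to the bench: 3 bays side by side, open at top and front; one, any, already holds a tin, paper slips lie in the others. Origin: bench height, middle of open front; x into the bays, y left, z up. Bays 96 mm wide, 90 deep (x 0 to 90), centred at y -104, 0, +104 mm; walls 8 mm thick, 50 high, back wall 10. The floor is level with the bench, no lip: tins slide straight in
- bay0 (a point): where the centre of a tin's underside belongs in the right-hand bay: at bench height, 46 mm in from the open front (a tin there has 5 mm to the back wall)
- bay1 (a point): the same point in the middle bay
- bay2 (a point): the same point in the left-hand bay
- tin_a: closed round metal tin, 78 mm across and 72 mm high, about 0.4 kg, paper band round it; too wide for most grippers, so it is pushed; origin at the centre of its underside, z up. Starts in front of the crate, on its left side
- tin_b: closed round metal tin, 78 mm across and 72 mm high, about 0.4 kg, paper band round it; too wide for most grippers, so it is pushed; origin at the centre of its underside, z up. Starts in front of the crate, on its right side
- tin_c: closed round metal tin, 78 mm across and 72 mm high, about 0.4 kg, paper band round it; too wide for most grippers, so it is pushed; origin at the centre of its underside, z up. Starts already in one of the bays and stays there
- bar (a joint): angle of the retaining bar (rad): 0 = level across the bays' front, resting in the U-shaped catch on the crate's right side; pi/2 = upright; more = leaning out to the left. Starts at 2.2 to 2.6, stop at 2.65. Stiff hinge: stays where left, takes 2 to 3 N at the handle. Flat aluminium strip, 366 mm long, 20 high, 6 thick, turning in the upright plane 14 mm in front of the crate's open front
- bar_hinge (a point): point on the bar's hinge axis, at crate x = -14, y = +174, z = 40 mm; the axis runs along the crate's x
- bar_handle (a point): grip point on the bar's handle, 200 mm along the bar from the hinge and 62 mm in front of the bar's middle plane (crate x = -76 mm). The handle is a black round stick, 16 mm thick, parallel to the crate's x, standing out towards the robot from the bar's face to 23 mm beyond this point. With the bar down this point is at crate y = -26, z = 40 mm
- insoles: banded bundle of dark blue shoe insoles lying flat, about 227 x 82 x 42 mm, origin at its underside's centre, x along it; leave it where it is
- tape: roll of brown packing tape lying flat, 110 mm across, 48 mm high, origin at its underside's centre; leave it where it is
- scanner: grey desk scanner, 110 x 75 mm, 100 mm high, origin at its underside's centre; leave it where it is
Things that resemble listed ones, but are neither listed nor needed, are in the scene too. What is shaped like the tin_b but red is not meant.

How it is judged:
On the way, in this order (a step that is already met when the one before it is completed fails the run):
1. every bay holds one upright tin, pushed in, while the bar is still up (horizontal distance between any of tin_a, tin_b, tin_c and bay0 below 0.016 m and horizontal distance between any of tin_a, tin_b, tin_c and bay1 below 0.016 m and horizontal distance between any of tin_a, tin_b, tin_c and bay2 below 0.016 m and angle between each of tin_a, tin_b, tin_c's own z axis and vertical below 0.1 rad and height (world z) of each of tin_a, tin_b, tin_c below 0.01 m and value of joint bar above 0.5 rad), for 0.2 s.
2. the bar is down in its catch (value of joint bar below 0.06 rad), for 0.2 s.
At the end, for the whole second after the job is handed in: Each of the three bays holds a tin: its centre within 16 mm (horizontally) of the bay's point, upright within 0.1 rad, standing on the bench (underside within 10 mm of it) and at rest; the bar is in its catch (joint below 0.06 rad) (horizontal distance between any of tin_a, tin_b, tin_c and bay0 below 0.016 m and horizontal distance between any of tin_a, tin_b, tin_c and bay1 below 0.016 m and horizontal distance between any of tin_a, tin_b, tin_c and bay2 below 0.016 m and angle between each of tin_a, tin_b, tin_c's own z axis and vertical below 0.1 rad and height (world z) of each of tin_a, tin_b, tin_c below 0.01 m and linear speed of each of tin_a, tin_b, tin_c below 0.02 m/s and value of joint bar below 0.06 rad); the robot touches nothing.
It fails at once if a tin is lifted (its underside more than 30 mm above the bench) (height (world z) of any of tin_a, tin_b, tin_c above 0.03 m).
It fails at once if a tin is tipped (more than 0.5 rad) (angle between any of tin_a, tin_b, tin_c's own z axis and vertical above 0.5 rad).
It fails at once if the bundle of insoles is moved more than 30 mm (distance of insoles from where it was at the start of the episode above 0.03 m).
It fails at once if the roll of tape is moved more than 30 mm (distance of tape from where it was at the start of the episode above 0.03 m).
It fails at once if the scanner is moved more than 30 mm (distance of scanner from where it was at the start of the episode above 0.03 m).
It also fails if it takes over 67 s, if anything falls off the work surface, if the arm or the gripper's body presses on something with over 40 N, if the wrist force passes 120 N, or if a joint passes its speed limit or range.

## Working session

There is one attempt and no reset: what is moved stays moved. The work goes in short steps, Python scripts to look and compute and a tool call to move; the robot and the scene stay as the last step left them, time stands still between calls to the robot, and variables do not carry over. Pictures are saved under pics/ and viewed, about 8 in all and at most 12, crops included, and the job is handed in when it is done.

Besides the shell and the picture viewer there is one more tool, called after ">>>" as name(argument=value, ...), one argument or row to a line, values as JSON. jog_arm: Moves the arm, as the interface text tells. Its arguments: {"type":"object","properties":{"increments":{"type":"array"},"newtons":{"type":"number"}},"required":["increments"]}

```bash
mkdir -p pics; ls; python3 - <<'E'
from station import *
import cv2
for n in ("top","side"):
    cv2.imwrite(f"pics/{n}0.png",grab_frame(n)); print(n,camera_info(n))
print(observe())
E
```

```text
pics
top {'fx': 368.4990259606512, 'fy': 368.4990259606512, 'cx': 319.1045336433748, 'cy': 202.25365362187026, 'rvec': array([ 2.18294616, -2.12135609,  0.15499872]), 'tvec': array([-0.04088917,  0.50047315,  1.09238367])}
side {'fx': 459.1646102364392, 'fy': 459.1646102364392, 'cx': 319.42850180599424, 'cy': 201.62637698499904, 'rvec': array([ 2.22429445, -0.40401913,  0.19978633]), 'tvec': array([-0.49755024,  0.14121291,  1.19846143])}
{'time_s': 0.1, 'joint_pos': array([ 1.08262397e+00,  3.13368498e-01,  1.49833522e+00, -2.14199731e-05,
        1.33102715e+00, -2.23394083e-01]), 'joint_velocities': array([ 1.45663941e-03,  7.43493440e-04, -2.67846964e-03,  2.47704947e-04,
        4.54524439e-05,  6.47755203e-05]), 'effort': array([ 3.92517104e-03, -4.02811897e+01, -2.52644008e+01,  6.95950328e-02,
        3.42713983e-02, -7.71357259e-05]), 'tool_pos': array([0.13729785, 0.50650064, 0.23824112]), 'eef_rot': array([ 2.49484202e+00,  1.90847261e+00, -1.61157732e-03]), 'force': array([ 0.61718092, -0.06405398,  0.41429026]), 'torque': array([-0.053898  , -0.01918862,  0.00560186]), 'opening': 0.08812019390441699}
```

View pics/top0.png

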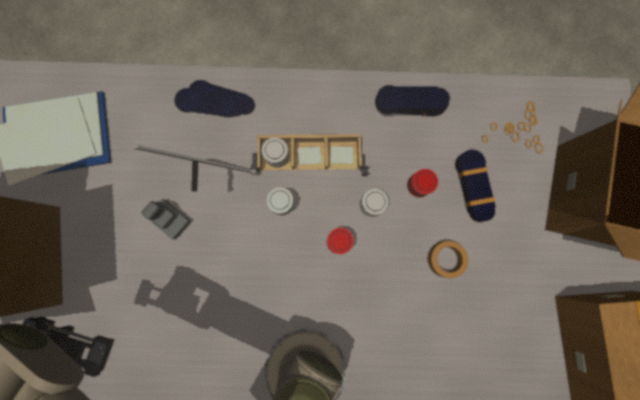

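View pics/side0.png

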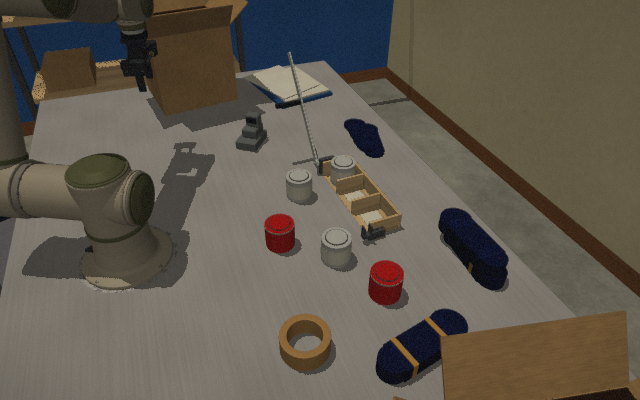

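Top view: the white tins stand at (280,200) = tin_a and (375,202) = tin_b. The red tins at (340,240) and (424,182) are decoys, because the task rules out red. The left-hand bay (274,151) already holds tin_c, and bays 1 and 0 hold slips (310,155), (342,155). The bar leans left from its hinge at (255,170), with the handle at (195,175). Next I'll measure these and enlarge a crop.

```bash
cat > h.py <<'E'
from station import *
import cv2, numpy as np
def cast(name,uv,z,ci=None):
    c=ci or camera_info(name); R=cv2.Rodrigues(c["rvec"])[0]; t=c["tvec"]
    o=-R.T@t; uv=np.atleast_2d(uv).astype(float)
    d=np.c_[(uv[:,0]-c["cx"])/c["fx"],(uv[:,1]-c["cy"])/c["fy"],np.ones(len(uv))]@R
    return o+d*((z-o[2])/d[:,2])[:,None]
def proj(name,P):
    c=camera_info(name); K=np.array([[c["fx"],0,c["cx"]],[0,c["fy"],c["cy"]],[0,0,1]])
    return cv2.projectPoints(np.atleast_2d(P).astype(float),c["rvec"],c["tvec"],K,None)[0][:,0]
E
python3 - <<'E'
from h import *
im=cv2.imread("pics/top0.png"); hsv=cv2.cvtColor(im,cv2.COLOR_BGR2HSV)
crop=im[120:260,130:470]; cv2.imwrite("pics/crop0.png",cv2.resize(crop,None,fx=2.35,fy=2.35,interpolation=cv2.INTER_CUBIC))
g=cv2.cvtColor(im,cv2.COLOR_BGR2GRAY)
for u,v in ((280,200),(375,202),(274,151),(340,240),(424,182)):
    r=im[v-20:v+20,u-20:u+20]
    c=cv2.HoughCircles(cv2.resize(g[v-22:v+22,u-22:u+22],None,fx=4,fy=4,interpolation=cv2.INTER_CUBIC),cv2.HOUGH_GRADIENT,1,200,param1=100,param2=10,minRadius=46,maxRadius=66)
    if c is not None:
        x,y,r=c[0,0]; p=(u-22+x/4-.375,v-22+y/4-.375); print(p,r/4,cast("top",p,.072).round(4), im[v,u])
m=cv2.inRange(hsv,(8,70,60),(30,255,255)); m[:125]=0;m[180:]=0;m[:,:245]=0;m[:,375:]=0
pts=cv2.findNonZero(m)[:,0]; W=cast("top",pts,.05)[:,:2].astype(np.float32)
r=cv2.minAreaRect(W); print(r, cv2.boxPoints(r).round(4)); 
b=cv2.minAreaRect(pts); print(cv2.boxPoints(b))
E
```

```text
(np.float32(279.0), np.float32(198.0)) 14.3 [[0.5055 0.0926 0.072 ]] [162 174 172]
(np.float32(274.25), np.float32(149.5)) 12.95 [[0.6528 0.1132 0.072 ]] [151 164 166]
((0.6562733054161072, 0.008981510996818542), (0.11086291074752808, 0.32513195276260376), 1.7534801959991455) [[ 0.5959  0.1698]
 [ 0.6058 -0.1552]
 [ 0.7167 -0.1518]
 [ 0.7067  0.1732]]
[[256. 169.]
 [256. 134.]
 [362. 134.]
 [362. 169.]]
```

View pics/crop0.png

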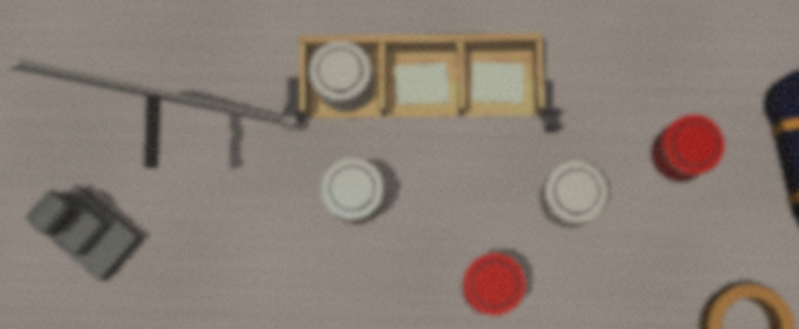

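Crop confirms it: tin_a (white) sits at crop (352,188), tin_b (white) at (576,191), and tin_c in the left bay at (341,70). The black handle runs (152,95)–(152,165). The gripper opens to 88 mm, so I can grip each 78 mm tin by the rim above the 50 mm walls, with the jaws along crate x. Then I slide it in at bench level.

```bash
cat >> h.py <<'E'
YAW=np.deg2rad(1.75); ORG=np.array([.6105,.008,0])
RC=cv2.Rodrigues(np.array([0,0,YAW]))[0]
def C(*p): return ORG+RC@(np.array(p)/1000)
def handle(th,dx=-76): return C(dx,174-200*np.cos(th),40+200*np.sin(th))
E
python3 - <<'E'
from h import *
for n,p in dict(a=(279.8,200),b=(375.1,201.3),c=(275.1,149.8)).items(): print(n,cast("top",p,.072).round(4))
for p in ((0,-160,50),(0,160,50),(100,-160,50),(100,160,50),(0,52,50),(0,-52,50),(-14,174,40)): print(p,C(*p).round(4),(np.array(proj("top",C(*p))[0])-(130,120))*2.35)
for t in (2.2,2.3,2.4,2.5,2.6): print(t,handle(t).round(3),((proj("top",handle(t,-99))[0]-(130,120))*2.35).round(),((proj("top",handle(t,-17))[0]-(130,120))*2.35).round(),proj("side",handle(t,-99))[0].round())
for i in range(3): print(i,C(46,(i-1)*104,0).round(4))
E
```

```text
a [[0.4996 0.0899 0.072 ]]
b [[ 0.5039 -0.1921  0.072 ]]
c [[0.6519 0.1106 0.072 ]]
(0, -160, 50) [ 0.6154 -0.1519  0.05  ] [543.1296087  107.87288902]
(0, 160, 50) [0.6056 0.1679 0.05  ] [297.19519877 108.02484925]
(100, -160, 50) [ 0.7153 -0.1489  0.05  ] [541.7537477   33.79491979]
(100, 160, 50) [0.7056 0.171  0.05  ] [298.78738219  33.78265051]
(0, 52, 50) [0.6089 0.06   0.05  ] [380.31999267 107.97348734]
(0, -52, 50) [ 0.6121 -0.044   0.05  ] [460.2485881  107.92410031]
(-14, 174, 40) [0.5912 0.1815 0.04  ] [287.49098716 120.27619636]
2.2 [0.526 0.297 0.202] [154. 163.] [158.  91.] [277. 105.]
2.3 [0.525 0.313 0.189] [144. 165.] [147.  94.] [276. 106.]
2.4 [0.525 0.327 0.175] [136. 167.] [139.  97.] [275. 108.]
2.5 [0.524 0.34  0.16 ] [129. 169.] [133. 100.] [274. 111.]
2.6 [0.524 0.351 0.143] [125. 172.] [128. 104.] [273. 114.]
0 [ 0.6597 -0.0945  0.    ]
1 [0.6565 0.0094 0.    ]
2 [0.6533 0.1134 0.    ]
```

>>> jog_arm(
  increments=[
    {"dp": [26,-30,0],"twist": -5.2,"gripper": 0},
    {"dp": [26,-30,0],"twist": -5.2,"gripper": 0},
    {"dp": [26,-30,0],"twist": -5.2,"gripper": 0},
    {"dp": [26,-30,0],"twist": -5.2,"gripper": 0},
    {"dp": [26,-30,0],"twist": -5.2,"gripper": 0},
    {"dp": [26,-30,0],"twist": -5.2,"gripper": 0},
    {"dp": [26,-30,0],"twist": -5.2,"gripper": 0},
    {"dp": [26,-30,0],"twist": -5.2,"gripper": 0},
  ],
)

```text
time_s: 0.77
tool_pos: [0.3462, 0.265, 0.2387]
eef_rot: [-3.012, -0.892, 0.0]
force: [1.4, 0.5, 0.2]
opening: 0.0878
```

>>> jog_arm(
  increments=[
    {"dp": [26,-30,-6],"twist": -5.2},
    {"dp": [26,-30,-6],"twist": -5.2},
    {"dp": [26,-30,-6],"twist": -5.2},
    {"dp": [26,-30,-6],"twist": -5.2},
    {"dp": [26,-30,-6],"twist": -5.2},
    {"dp": [26,-27,-6],"twist": -5.2},
    {"dp": [0,0,0],"twist": 0},
    {"dp": [0,0,0],"twist": 0},
  ],
)

```text
invalid input at $.increments[0]: expected keys dp, twist, gripper
```

```bash
cat > w.py <<'E'
from h import *
import sys
s=observe(); ci=camera_info("wrist"); im=grab_frame("wrist"); cv2.imwrite(f"pics/{sys.argv[1]}.png",im)
r=s["eef_rot"]; print(s["time_s"],s["tool_pos"].round(4),"yaw",np.rad2deg(2*np.arctan2(r[1],r[0])).round(2),s["force"].round(1),s["opening"].round(4))
print(ci["tvec"],ci["rvec"],ci["fx"])
for n,p in dict(tina=(.4996,.0899,.072),tinb=(.5039,-.1921,.072),bay1=C(46,0,0),cor=C(0,52,50)).items(): print(n,proj("wrist",p)[0].round(1))
E
python3 w.py w1
```

```text
Traceback (most recent call last):
  File "w.py", line 4, in <module>
    r=s["eef_rot"]; print(s["time_s"],s["tool_pos"].round(4),"yaw",np.rad2deg(2*np.arctan2(r[1],r[0])).round(2),s["force"].round(1),s["opening"].round(4))
                                                                                                                                    ^^^^^^^^^^^^^^^^^^
AttributeError: 'float' object has no attribute 'round'
```

View pics/w1.png

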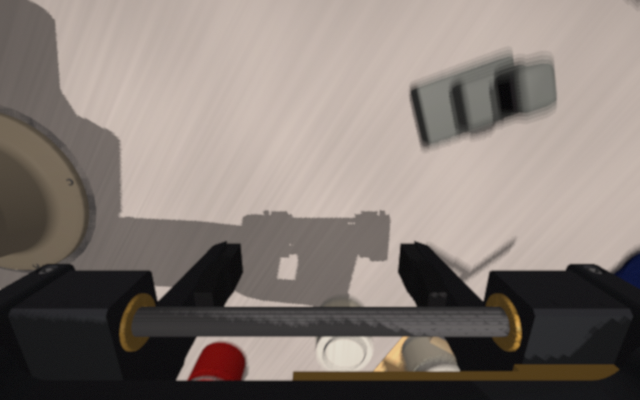

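The wrist view mid-way shows the red decoy at (218,362), white tin_a at (345,350) and the scanner at (485,95). The picture counts (4 so far). Every row needs all its keys, so I'll send the rest of the approach again.

>>> jog_arm(
  increments=[
    {"dp": [26,-30,-6],"twist": -5.2,"gripper": 0},
    {"dp": [26,-30,-6],"twist": -5.2,"gripper": 0},
    {"dp": [26,-30,-6],"twist": -5.2,"gripper": 0},
    {"dp": [26,-30,-6],"twist": -5.2,"gripper": 0},
    {"dp": [26,-30,-6],"twist": -5.2,"gripper": 0},
    {"dp": [24,-24,-6],"twist": -5.2,"gripper": 0},
    {"dp": [0,0,0],"twist": 0,"gripper": 0},
    {"dp": [0,0,0],"twist": 0,"gripper": 0},
  ],
)

```text
time_s: 1.48
tool_pos: [0.4996, 0.0918, 0.2018]
eef_rot: [-3.141, -0.053, 0.003]
force: [-0.0, 0.7, 0.2]
opening: 0.0883
```

```bash
sed -i 's/,s\["opening"\].round(4)/,s["opening"]/' w.py; python3 w.py w2
```

```text
1.4833 [0.4996 0.0918 0.2018] yaw -358.07 [-0.   0.7  0.2] 0.08828449332630539
[-0.50234979  0.03901314  0.37924715] [-2.82638134 -0.04876702 -0.00505128] 291.3638497849335
tina [320.4 195.2]
tinb [315.7 404.9]
bay1 [437.4 242.3]
cor [419.  219.1]
```

View pics/w2.png

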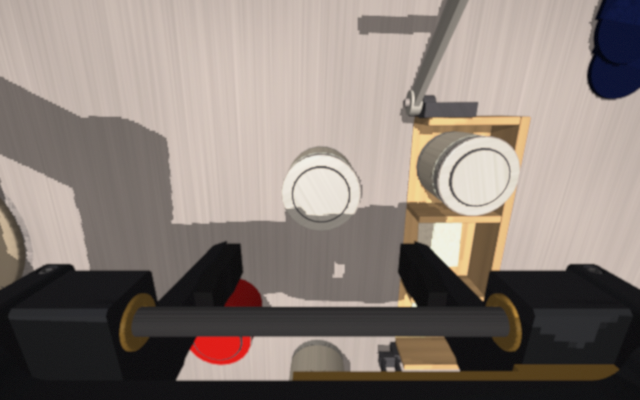

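The tin_a lid is centred at about (321,194), against a prediction of (320,195). The crate and the slip in the middle bay (445,245) also agree. Descending to grip the rim above the wall height.

>>> jog_arm(
  increments=[
    {"dp": [0,-2,-36],"twist": 0,"gripper": 0},
    {"dp": [0,0,-36],"twist": 0,"gripper": 0},
    {"dp": [0,0,-36],"twist": 0,"gripper": 0},
    {"dp": [0,0,-26],"twist": 0,"gripper": 0},
    {"dp": [0,0,-12],"twist": 0,"gripper": 0},
    {"dp": [0,0,0],"twist": 0,"gripper": 0.3},
    {"dp": [0,0,0],"twist": 0,"gripper": 0.3},
    {"dp": [0,0,0],"twist": 0,"gripper": 0.3},
  ],
  newtons=12,
)

```text
time_s: 2.2
tool_pos: [0.4996, 0.0913, 0.0579]
eef_rot: [3.141, 0.058, 0.002]
force: [0.1, 0.7, -3.7]
opening: 0.0778
```

>>> jog_arm(
  increments=[
    {"dp": [0,-15,0],"twist": 0,"gripper": 0.3},
    {"dp": [0,-22,0],"twist": 0,"gripper": 0.3},
    {"dp": [0,-22,0],"twist": 0,"gripper": 0.3},
    {"dp": [0,-18,0],"twist": 0,"gripper": 0.3},
    {"dp": [0,-9,0],"twist": 0,"gripper": 0.3},
    {"dp": [20,1,0],"twist": 0,"gripper": 0.3},
    {"dp": [25,1,0],"twist": 0,"gripper": 0.3},
    {"dp": [15,0,0],"twist": 0,"gripper": 0.3},
  ],
)

```text
time_s: 2.87
tool_pos: [0.5614, 0.0071, 0.0579]
eef_rot: [3.141, 0.056, 0.004]
force: [-0.7, 0.5, -3.9]
opening: 0.078
```

```bash
python3 w.py w3
```

```text
2.8667 [0.5614 0.0071 0.0579] yaw 2.03 [-0.7  0.5 -3.9] 0.07795356528595097
[-0.56166942  0.00080608  0.21288288] [-2.82583898 -0.05037372 -0.01182876] 291.3638497849335
tina [176.7  94. ]
tinb [228.1 509.4]
bay1 [443.6 220.1]
cor [409.1 163.5]
```

View pics/w3.png

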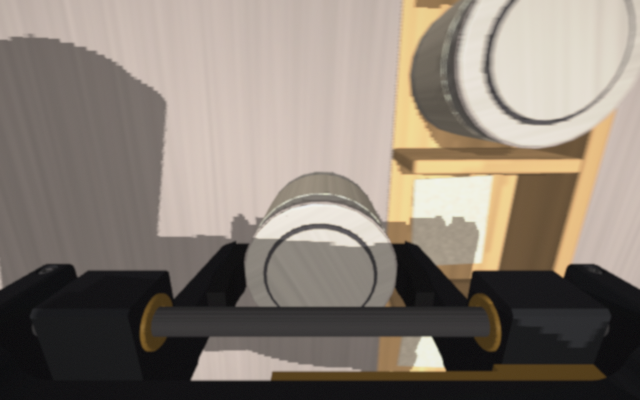

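The held tin_a is at (320,270). The divider front shows at about (397,155), against a prediction of (409,163), so the crate may sit 3–6 mm nearer and slightly further left. I'll bias the y target by 2 mm. The bay clearance and the back wall tolerate the rest.

>>> jog_arm(
  increments=[
    {"dp": [20,1,0],"twist": 0,"gripper": 0.3},
    {"dp": [25,2,0],"twist": 0,"gripper": 0.3},
    {"dp": [22,1,0],"twist": 0,"gripper": 0.3},
    {"dp": [14,0,0],"twist": 0,"gripper": 0.3},
    {"dp": [9,0,0],"twist": 0,"gripper": 0.3},
    {"dp": [0,0,0],"twist": 0,"gripper": 0.3},
  ],
)

```text
time_s: 3.42
tool_pos: [0.6505, 0.0113, 0.0571]
eef_rot: [3.141, 0.057, 0.002]
force: [0.6, -0.1, -3.5]
opening: 0.078
```

```bash
python3 - <<'E'
from h import *
im=grab_frame("wrist")
for p in ((0,48,50),(0,56,50),(0,56,0),(0,48,0),(90,48,50),(90,-48,50)):
    q=proj("wrist",C(*p))[0]; print(p,q.round(1)); cv2.drawMarker(im,tuple(q.round().astype(int).tolist()),(255,0,255),0,8,1)
cv2.imwrite("pics/w4.png",im)
E
```

```text
(0, 48, 50) [246.8 173.7]
(0, 56, 50) [245.7 158.7]
(0, 56, 0) [263.3 146.5]
(0, 48, 0) [263.9 158.1]
(90, 48, 50) [415.1 174.7]
(90, -48, 50) [398.9 322.3]
```

View pics/w4.png

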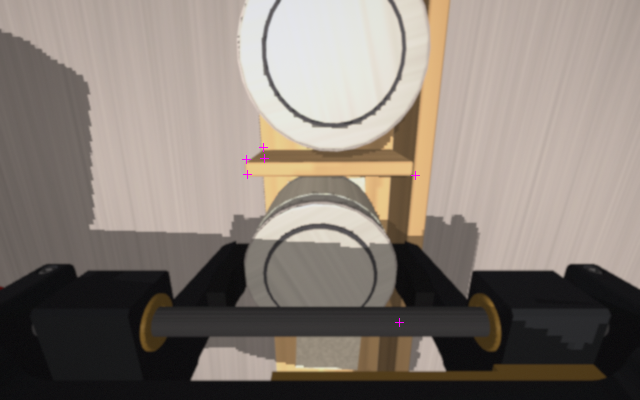

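The projected divider corners land on the real divider, (246,160)–(413,174), so the crate pose is good to 1–2 mm. tin_a is 6 mm short. I'll push it in, release and rise.

>>> jog_arm(
  increments=[
    {"dp": [7,-1,0],"twist": 0,"gripper": 0.3},
    {"dp": [0,0,0],"twist": 0,"gripper": 0.3},
    {"dp": [0,0,0],"twist": 0,"gripper": 0},
    {"dp": [0,0,0],"twist": 0,"gripper": 0},
    {"dp": [0,0,0],"twist": 0,"gripper": 0},
    {"dp": [0,0,15],"twist": 0,"gripper": 0},
    {"dp": [0,0,35],"twist": 0,"gripper": 0},
    {"dp": [0,0,40],"twist": 0,"gripper": 0},
  ],
)

```text
time_s: 4.13
tool_pos: [0.6551, 0.0099, 0.1462]
eef_rot: [-3.14, -0.055, 0.007]
force: [1.1, -0.7, 0.5]
opening: 0.088
```

>>> jog_arm(
  increments=[
    {"dp": [-25,-30,25],"twist": 0,"gripper": 0},
    {"dp": [-25,-30,0],"twist": 0,"gripper": 0},
    {"dp": [-25,-30,0],"twist": 0,"gripper": 0},
    {"dp": [-25,-30,0],"twist": 0,"gripper": 0},
    {"dp": [-25,-30,0],"twist": 0,"gripper": 0},
    {"dp": [-25,-30,0],"twist": 0,"gripper": 0},
    {"dp": [-5,-22,0],"twist": 0,"gripper": 0},
    {"dp": [0,0,0],"twist": 0,"gripper": 0},
  ],
)

```text
time_s: 4.8
tool_pos: [0.5025, -0.1926, 0.1699]
eef_rot: [3.14, 0.049, 0.001]
force: [0.8, -0.3, -0.6]
opening: 0.0882
```

```bash
python3 w.py w5; python3 - <<'E'
from h import *
im=cv2.imread("pics/w5.png"); g=cv2.cvtColor(im,cv2.COLOR_BGR2GRAY)
c=cv2.HoughCircles(g[100:300,220:420],cv2.HOUGH_GRADIENT,1,30,param1=80,param2=25,minRadius=24,maxRadius=60)
print(None if c is None else c[0][:4]+[220,100,0])
for x,y,_ in c[0][:4]+[220,100,0]: print(cast("wrist",(x,y),.072).round(4))
E
```

```text
4.8 [ 0.5025 -0.1926  0.1699] yaw 1.78 [ 0.8 -0.3 -0.6] 0.08819092439018102
[-0.49648881 -0.2199901   0.25951337] [-2.82478297 -0.04465556 -0.00828691] 291.3638497849335
tina [ 329.  -256.5]
tinb [320.3 204.2]
bay1 [495.7 -26.4]
cor [ 484.9 -148.4]
[[321.5        197.5         44.40000153]]
[[ 0.5047 -0.1859  0.072 ]]
```

>>> jog_arm(
  increments=[
    {"dp": [1,3,-36],"twist": 0,"gripper": 0},
    {"dp": [0,0,-36],"twist": 0,"gripper": 0},
    {"dp": [0,0,-26],"twist": 0,"gripper": 0},
    {"dp": [0,0,-14],"twist": 0,"gripper": 0},
    {"dp": [0,0,0],"twist": 0,"gripper": 0.3},
    {"dp": [0,0,0],"twist": 0,"gripper": 0.3},
    {"dp": [0,0,0],"twist": 0,"gripper": 0.3},
  ],
  newtons=12,
)

```text
time_s: 5.43
tool_pos: [0.5055, -0.1858, 0.0581]
eef_rot: [3.141, 0.057, 0.002]
force: [-0.6, 0.5, -3.8]
opening: 0.0776
```

```bash
python3 w.py w6
```

```text
5.4333 [ 0.5055 -0.1858  0.0581] yaw 2.07 [-0.6  0.5 -3.8] 0.07756006704933041
[-0.49864343 -0.18122602  0.15468961] [-2.82555522 -0.05176836 -0.00973856] 291.3638497849335
tina [ 338.  -823.3]
tinb [316.1 280.4]
bay1 [ 607.4 -103.3]
cor [ 659.8 -409.6]
```

View pics/w6.png

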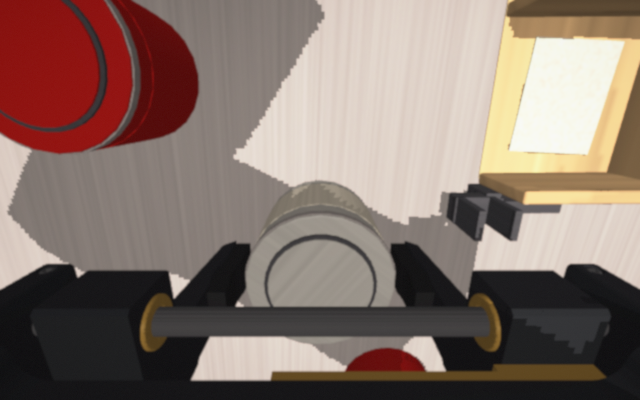

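tin_b is gripped, with its lid centre at (320,282), about 5 mm to the right of the TCP; I'll compensate for that. The catch is at (485,210), so I go sideways first and then forward.

>>> jog_arm(
  increments=[
    {"dp": [0,15,0],"twist": 0,"gripper": 0.3},
    {"dp": [2,24,0],"twist": 0,"gripper": 0.3},
    {"dp": [2,24,0],"twist": 0,"gripper": 0.3},
    {"dp": [2,19,0],"twist": 0,"gripper": 0.3},
    {"dp": [4,9,0],"twist": 0,"gripper": 0.3},
    {"dp": [15,0,0],"twist": 0,"gripper": 0.3},
    {"dp": [20,1,0],"twist": 0,"gripper": 0.3},
    {"dp": [5,0,0],"twist": 0,"gripper": 0.3},
  ],
)

```text
time_s: 6.15
tool_pos: [0.5574, -0.094, 0.058]
eef_rot: [3.14, 0.057, 0.005]
force: [0.5, -0.1, -4.0]
opening: 0.0774
```

```bash
python3 - <<'E'
from h import *
s=observe(); print(s["tool_pos"],s["force"])
im=grab_frame("wrist")
for p in ((0,-156,50),(0,-52,50),(0,-160,0),(0,-52,0)):
    q=proj("wrist",C(*p))[0]; print(p,q.round(1)); cv2.drawMarker(im,tuple(q.round().astype(int).tolist()),(255,0,255),0,8,1)
cv2.imwrite("pics/w7.png",im)
E
```

```text
[ 0.5573739  -0.09404101  0.05799693] [ 0.48656426 -0.0869178  -4.04459288]
(0, -156, 50) [407.  328.4]
(0, -52, 50) [426.2 169.7]
(0, -160, 0) [388.9 287.9]
(0, -52, 0) [401.2 155. ]
```

View pics/w7.png

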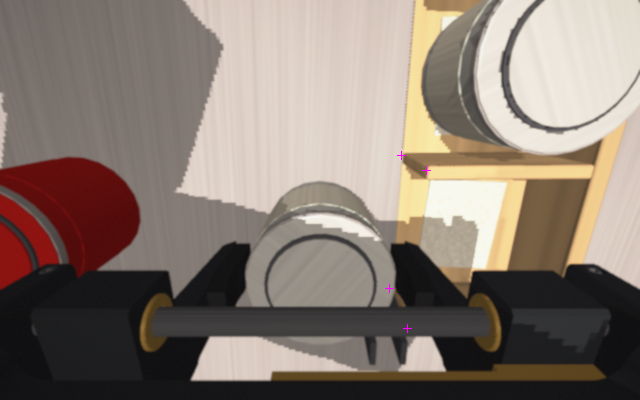

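The divider prediction at (426,170) matches the image, and tin_b is in line with the right-hand bay. Sliding it in.

>>> jog_arm(
  increments=[
    {"dp": [18,1,0],"twist": 0,"gripper": 0.3},
    {"dp": [25,1,0],"twist": 0,"gripper": 0.3},
    {"dp": [25,1,0],"twist": 0,"gripper": 0.3},
    {"dp": [20,1,0],"twist": 0,"gripper": 0.3},
    {"dp": [10,0,0],"twist": 0,"gripper": 0.3},
    {"dp": [5,0,0],"twist": 0,"gripper": 0.3},
    {"dp": [0,0,0],"twist": 0,"gripper": 0.3},
  ],
)

```text
time_s: 6.78
tool_pos: [0.658, -0.0903, 0.0571]
eef_rot: [-3.141, -0.056, 0.0]
force: [-0.4, -0.8, -3.6]
opening: 0.0777
```

>>> jog_arm(
  increments=[
    {"dp": [1,0,0],"twist": 0,"gripper": 0},
    {"dp": [0,0,0],"twist": 0,"gripper": 0},
    {"dp": [0,0,0],"twist": 0,"gripper": 0},
    {"dp": [0,0,15],"twist": 0,"gripper": 0},
    {"dp": [0,0,35],"twist": 0,"gripper": 0},
    {"dp": [0,0,40],"twist": 0,"gripper": 0},
    {"dp": [-5,0,40],"twist": 6,"gripper": 0},
    {"dp": [-10,0,38],"twist": 7,"gripper": 0},
  ],
)

```text
time_s: 7.45
tool_pos: [0.6437, -0.0903, 0.2277]
eef_rot: [3.113, 0.418, 0.002]
force: [0.0, 0.1, -0.3]
opening: 0.0881
```

>>> jog_arm(
  increments=[
    {"dp": [-20,20,30],"twist": 7,"gripper": 0},
    {"dp": [-20,28,6],"twist": 7,"gripper": 0},
    {"dp": [-20,28,0],"twist": 7,"gripper": 0},
    {"dp": [-20,28,0],"twist": 7,"gripper": 0},
    {"dp": [-20,28,0],"twist": 7,"gripper": 0},
    {"dp": [-20,28,0],"twist": 7,"gripper": 0},
    {"dp": [-12,28,0],"twist": 7,"gripper": 0},
    {"dp": [0,30,0],"twist": 7,"gripper": 0},
  ],
)

```text
time_s: 8.12
tool_pos: [0.5098, 0.1288, 0.2622]
eef_rot: [2.551, 1.832, 0.001]
force: [0.9, -0.8, 0.1]
opening: 0.0883
```

```bash
python3 - <<'E'
from h import *
s=observe(); r=s["eef_rot"]; print(s["time_s"],s["tool_pos"],"yaw",np.rad2deg(2*np.arctan2(r[1],r[0])),s["joint_pos"].round(2))
a=grab_frame("side"); im=a[20:200,200:420].copy(); K=3.3
im=cv2.resize(im,None,fx=K,fy=K,interpolation=cv2.INTER_CUBIC)
for th in (2.2,2.35,2.5):
    for d in (-99,-17):
        q=((proj("side",handle(th,d))[0]-(200,20))*K).round().astype(int); cv2.drawMarker(im,tuple(q.tolist()),(255,0,255),0,10,1); print(th,d,q)
cv2.imwrite("pics/s1.png",im); cv2.imwrite("pics/top1.png",grab_frame("top"))
E
```

```text
8.1167 [0.50979315 0.12877344 0.26224039] yaw 71.35527988459938 [ 0.02  0.3   1.46 -0.    1.39 -1.22]
2.2 -99 [254 280]
2.2 -17 [336 265]
2.35 -99 [248 288]
2.35 -17 [328 273]
2.5 -99 [243 300]
2.5 -17 [322 285]
```

View pics/s1.png

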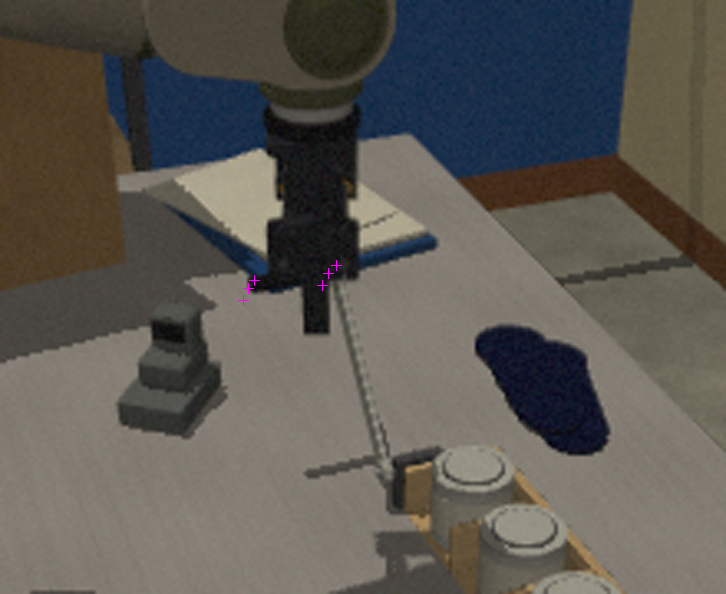

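The handle end shows at about (255,280), which fits an angle near 2.2 and agrees with the top view (≈2.22). All three tins are in their bays. Moving above the handle (y≈0.30, z≈0.20).

>>> jog_arm(
  increments=[
    {"dp": [1,30,2],"twist": 7,"gripper": 0},
    {"dp": [1,30,2],"twist": 7,"gripper": 0},
    {"dp": [1,30,2],"twist": 6,"gripper": 0},
    {"dp": [1,30,0],"twist": 0,"gripper": 0},
    {"dp": [1,30,0],"twist": 0,"gripper": 0},
    {"dp": [0,20,0],"twist": 0,"gripper": 0},
    {"dp": [0,0,0],"twist": 0,"gripper": 0},
  ],
)

```text
time_s: 8.8
tool_pos: [0.5166, 0.2998, 0.2669]
eef_rot: [-2.2, -2.242, -0.001]
force: [-0.4, 0.2, -0.1]
opening: 0.088
```

```bash
python3 - <<'E'
from h import *
s=observe(); r=s["eef_rot"]; print(s["time_s"],s["tool_pos"],"yaw",np.rad2deg(2*np.arctan2(r[1],r[0])))
im=grab_frame("wrist")
for th in (2.15,2.25,2.35):
    for d in (-99,-17):
        q=proj("wrist",handle(th,d))[0].round().astype(int); cv2.drawMarker(im,tuple(q.tolist()),(255,0,255),0,10,1); print(th,d,q)
cv2.imwrite("pics/w8.png",im)
E
```

```text
8.8 [0.51664549 0.2998389  0.26690925] yaw -268.9204371881493
2.15 -99 [308 201]
2.15 -17 [310 296]
2.25 -99 [329 196]
2.25 -17 [329 287]
2.35 -99 [347 191]
2.35 -17 [345 278]
```

View pics/w8.png

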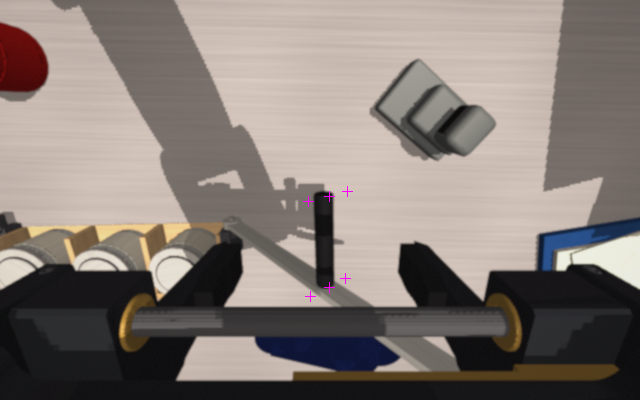

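The handle runs from (322,196) to (325,287), which gives an angle of 2.22, centred between the jaws. Descending 87 mm and closing.

>>> jog_arm(
  increments=[
    {"dp": [0,0,-35],"twist": 0,"gripper": 0},
    {"dp": [0,0,-35],"twist": 0,"gripper": 0},
    {"dp": [0,0,-17],"twist": 0,"gripper": 0.7},
    {"dp": [0,0,0],"twist": 0,"gripper": 1},
    {"dp": [0,0,0],"twist": 0,"gripper": 1},
    {"dp": [0,0,0],"twist": 0,"gripper": 1},
    {"dp": [0,0,0],"twist": 0,"gripper": 1},
  ],
  newtons=15,
)

```text
time_s: 9.43
tool_pos: [0.5178, 0.2974, 0.1822]
eef_rot: [2.201, 2.239, 0.005]
force: [-0.3, -0.9, 0.1]
opening: 0.0573
```

```bash
python3 - <<'E'
from h import *
s=observe(); p=s["tool_pos"]; print(p,s["force"],s["opening"])
q=RC.T@(p+[0,0,.019]-ORG)*1000; th=np.arctan2(q[2]-40,174-q[1]); print(q,"th",th,"r",np.hypot(q[2]-40,174-q[1]))
off=p-handle(2.22,q[0])
a=np.r_[np.arange(2.22,0,-.16),0,-.03]; P=np.array([handle(t,-86)-[0,0,.019] for t in a])*1000
print(off); print(np.c_[a[1:],np.diff(P,axis=0)].round(1))
E
```

```text
[0.51781188 0.29743892 0.18217364] [-0.29234687 -0.88653246  0.10079411] 0.0573494075687391
[-83.80585475 292.13447638 201.17364281] th 2.2033049398397107 r 199.83167328576266
[ 8.47742356e-05 -2.77468309e-03 -1.71394516e-02]
[[  2.1   0.8 -26.9  17.2]
 [  1.9   0.9 -29.3  12.7]
 [  1.7   0.9 -31.    7.9]
 [  1.6   1.  -31.8   2.8]
 [  1.4   1.  -31.9  -2.3]
 [  1.3   1.  -31.1  -7.3]
 [  1.1   0.9 -29.5 -12.2]
 [  0.9   0.8 -27.2 -16.7]
 [  0.8   0.7 -24.2 -20.9]
 [  0.6   0.6 -20.6 -24.4]
 [  0.5   0.5 -16.4 -27.4]
 [  0.3   0.4 -11.9 -29.7]
 [  0.1   0.2  -7.  -31.2]
 [  0.    0.1  -2.  -27.9]
 [ -0.   -0.    0.1  -6. ]]
```

Fingers still closing (57 mm); waiting.

>>> jog_arm(
  increments=[
    {"dp": [0,0,0],"twist": 0,"gripper": 1},
    {"dp": [0,0,0],"twist": 0,"gripper": 1},
    {"dp": [0,0,0],"twist": 0,"gripper": 1},
    {"dp": [0,0,0],"twist": 0,"gripper": 1},
    {"dp": [0,0,0],"twist": 0,"gripper": 1},
    {"dp": [0,0,0],"twist": 0,"gripper": 1},
    {"dp": [0,0,0],"twist": 0,"gripper": 1},
    {"dp": [0,0,0],"twist": 0,"gripper": 1},
  ],
)

```text
time_s: 10.1
tool_pos: [0.5171, 0.299, 0.1811]
eef_rot: [-2.2, -2.242, -0.005]
force: [-0.7, 5.2, 4.2]
opening: 0.0154
```

Gripped (15.4 mm). Following the arc in small steps.

>>> jog_arm(
  increments=[
    {"dp": [0,-13,9],"twist": 0,"gripper": 1},
    {"dp": [1,-14,8],"twist": 0,"gripper": 1},
    {"dp": [0,-14,7],"twist": 0,"gripper": 1},
    {"dp": [1,-15,6],"twist": 0,"gripper": 1},
    {"dp": [0,-15,4.5],"twist": 0,"gripper": 1},
    {"dp": [1,-16,3.5],"twist": 0,"gripper": 1},
    {"dp": [0,-16,2],"twist": 0,"gripper": 1},
    {"dp": [1,-16,1],"twist": 0,"gripper": 1},
  ],
)

```text
time_s: 10.77
tool_pos: [0.5209, 0.1779, 0.2211]
eef_rot: [-2.201, -2.241, -0.001]
force: [1.7, 2.4, -4.3]
opening: 0.0149
```

```bash
cat > arc.py <<'E'
from h import *
s=observe(); p=s["tool_pos"]; print(s["time_s"],p.round(4),s["force"].round(1),s["opening"])
q=RC.T@(p+[0,0,.019]-ORG)*1000; th=np.arctan2(q[2]-40,174-q[1]); print(q.round(1),"th",th,"r",np.hypot(q[2]-40,174-q[1]))
E
python3 arc.py
```

```text
10.7667 [0.5209 0.1779 0.2211] [ 1.7  2.4 -4.3] 0.01492003812029506
[-84.4 172.6 240.1] th 1.5637095071271447 r 200.1197994068799
```

>>> jog_arm(
  increments=[
    {"dp": [0.5,-16,-0.5],"twist": 0,"gripper": 1},
    {"dp": [0.5,-16,-2],"twist": 0,"gripper": 1},
    {"dp": [0.5,-16,-3],"twist": 0,"gripper": 1},
    {"dp": [0.5,-15.5,-4.5],"twist": 0,"gripper": 1},
    {"dp": [0.5,-15,-5.5],"twist": 0,"gripper": 1},
    {"dp": [0.5,-14.5,-7],"twist": 0,"gripper": 1},
    {"dp": [0.5,-13.5,-8.5],"twist": 0,"gripper": 1},
    {"dp": [0.5,-12.5,-10],"twist": 0,"gripper": 1},
  ],
)

```text
time_s: 11.43
tool_pos: [0.525, 0.0584, 0.1804]
eef_rot: [2.201, 2.24, -0.0]
force: [-0.2, -2.6, 6.1]
opening: 0.0149
```

```bash
python3 arc.py
```

```text
11.4333 [0.525  0.0584 0.1804] [-0.2 -2.6  6.1] 0.014864285862737534
[-83.9  53.  199.4] th 0.9212818593721127 r 200.11455029336824
```

>>> jog_arm(
  increments=[
    {"dp": [0.3,-12.5,-10],"twist": 0,"gripper": 1},
    {"dp": [0.3,-11.5,-11],"twist": 0,"gripper": 1},
    {"dp": [0.3,-10.5,-12],"twist": 0,"gripper": 1},
    {"dp": [0.3,-9.5,-13],"twist": 0,"gripper": 1},
    {"dp": [0.3,-8.5,-13.5],"twist": 0,"gripper": 1},
    {"dp": [0.3,-7.5,-14],"twist": 0,"gripper": 1},
    {"dp": [0.2,-6,-14.5],"twist": 0,"gripper": 1},
    {"dp": [0,-5,-15],"twist": 0,"gripper": 1},
  ],
)

```text
time_s: 12.1
tool_pos: [0.5279, -0.013, 0.0768]
eef_rot: [2.199, 2.239, 0.001]
force: [4.6, -3.8, 2.9]
opening: 0.0133
```

```bash
python3 arc.py
```

```text
12.1 [ 0.5279 -0.013   0.0768] [ 4.6 -3.8  2.9] 0.01329348419744861
[-83.2 -18.4  95.8] th 0.28199325939257786 r 200.35774114810076
```

>>> jog_arm(
  increments=[
    {"dp": [0,-3.5,-14],"twist": 0,"gripper": 1},
    {"dp": [0,-2.5,-14],"twist": 0,"gripper": 1},
    {"dp": [0,-1,-13],"twist": 0,"gripper": 1},
    {"dp": [0,-0.5,-8],"twist": 0,"gripper": 1},
    {"dp": [0,0,-5],"twist": 0,"gripper": 1},
    {"dp": [0,0,-2],"twist": 0,"gripper": 1},
  ],
)

```text
time_s: 12.6
tool_pos: [0.5283, -0.0225, 0.0209]
eef_rot: [2.197, 2.237, -0.002]
force: [2.6, -22.3, 0.1]
opening: 0.0128
```

```bash
python3 arc.py; python3 - <<'E'
from h import *
cv2.imwrite("pics/side2.png",cv2.resize(grab_frame("side")[110:290,220:440],None,fx=3.3,fy=3.3,interpolation=cv2.INTER_CUBIC))
E
```

```text
12.6 [ 0.5283 -0.0225  0.0209] [  2.6 -22.3   0.1] 0.012756973454615874
[-83.1 -28.   39.9] th -0.000533394119126357 r 201.98138003477908
```

>>> jog_arm(
  increments=[
    {"dp": [0,0,-1],"twist": 0,"gripper": 1},
    {"dp": [0,0,0],"twist": 0,"gripper": 0.4},
    {"dp": [0,0,0],"twist": 0,"gripper": 0.4},
    {"dp": [0,0,0],"twist": 0,"gripper": 0.4},
    {"dp": [0,0,0],"twist": 0,"gripper": 0.4},
    {"dp": [0,0,0],"twist": 0,"gripper": 0.4},
    {"dp": [0,0,0],"twist": 0,"gripper": 0.4},
  ],
)

```text
time_s: 13.23
tool_pos: [0.5268, -0.0186, 0.0201]
eef_rot: [-2.201, -2.241, 0.0]
force: [-0.4, -0.2, -0.3]
opening: 0.0506
```

Released with zero force. I'll rise straight up, then back away, and check.

>>> jog_arm(
  increments=[
    {"dp": [0,0,15],"twist": 0,"gripper": 0.4},
    {"dp": [0,0,30],"twist": 0,"gripper": 0.4},
    {"dp": [0,0,40],"twist": 0,"gripper": 0.4},
    {"dp": [-20,0,35],"twist": 0,"gripper": 0.4},
    {"dp": [-35,0,20],"twist": 0,"gripper": 0.4},
    {"dp": [-35,0,10],"twist": 0,"gripper": 0.4},
    {"dp": [-35,0,0],"twist": 0,"gripper": 0.4},
    {"dp": [0,0,0],"twist": 0,"gripper": 0.4},
  ],
)

```text
time_s: 13.9
tool_pos: [0.3971, -0.0177, 0.17]
eef_rot: [-2.199, -2.24, 0.002]
force: [0.5, 0.7, -0.4]
opening: 0.053
```

```bash
python3 - <<'E'
from h import *
s=observe(); print(s["time_s"],s["tool_pos"],s["force"])
a=grab_frame("side"); o=np.array((250,120)); K=4
im=cv2.resize(a[120:270,250:440],None,fx=K,fy=K,interpolation=cv2.INTER_CUBIC)
for p in ([C(46,y,72) for y in (-104,0,104)]+[handle(0,-99),handle(.06,-99),C(-14,-192,40),C(-14,-192,62)]):
    q=((proj("side",p)[0]-o)*K).round().astype(int); cv2.drawMarker(im,tuple(q.tolist()),(255,0,255),0,10,1); print(q)
cv2.imwrite("pics/s3.png",im)
E
```

```text
13.9 [ 0.39711556 -0.01765061  0.17000636] [ 0.49404415  0.67868722 -0.40009602]
[500 322]
[433 239]
[373 165]
[263 341]
[262 328]
[477 459]
[480 434]
```

View pics/s3.png

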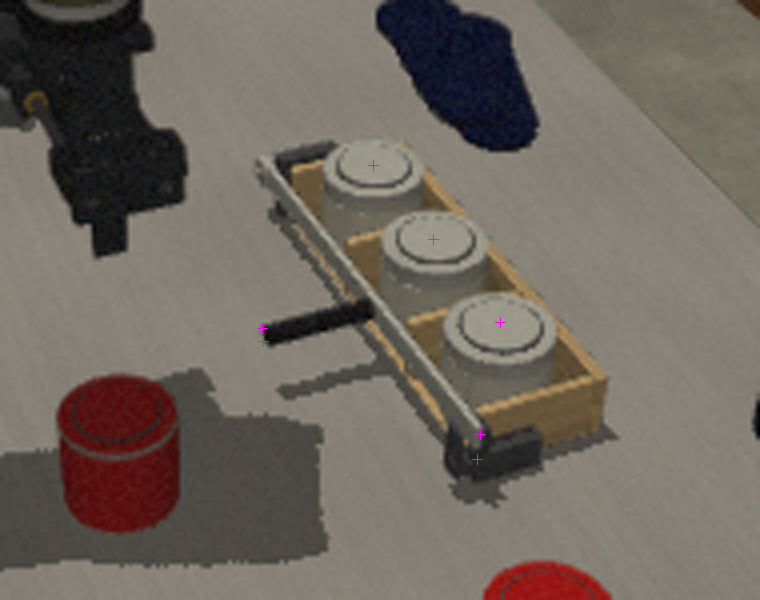

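The lids sit exactly on the predicted bay points. The bar, though, may be slightly above level: the handle end is at (266,335), between the 0 rad (341) and 0.06 rad (328) predictions. I'll press it down with the shut fingers from above.

>>> jog_arm(
  increments=[
    {"dp": [35,0,0],"twist": 0,"gripper": 1},
    {"dp": [35,0,0],"twist": 0,"gripper": 1},
    {"dp": [35,-1,0],"twist": 0,"gripper": 1},
    {"dp": [25,-1,-20],"twist": 0,"gripper": 1},
    {"dp": [2,-2,-30],"twist": 0,"gripper": 1},
    {"dp": [0,0,-30],"twist": 0,"gripper": 1},
    {"dp": [0,0,-15],"twist": 0,"gripper": 1},
    {"dp": [0,0,0],"twist": 0,"gripper": 1},
  ],
)

```text
time_s: 14.62
tool_pos: [0.533, -0.0222, 0.0715]
eef_rot: [-2.197, -2.238, 0.005]
force: [0.6, -0.4, -0.1]
opening: 0.0016
```

>>> jog_arm(
  increments=[
    {"dp": [0,0,-8],"twist": 0,"gripper": 1},
    {"dp": [0,0,-8],"twist": 0,"gripper": 1},
    {"dp": [0,0,-4],"twist": 0,"gripper": 1},
    {"dp": [0,0,0],"twist": 0,"gripper": 1},
  ],
)

```text
time_s: 14.95
tool_pos: [0.5339, -0.0227, 0.0549]
eef_rot: [-2.201, -2.241, 0.0]
force: [-0.4, 0.1, 0.5]
opening: 0.0005
```

>>> jog_arm(
  increments=[
    {"dp": [0,0,-2],"twist": 0,"gripper": 1},
    {"dp": [0,0,-2],"twist": 0,"gripper": 1},
    {"dp": [0,0,0],"twist": 0,"gripper": 1},
  ],
)

```text
time_s: 15.2
tool_pos: [0.534, -0.0228, 0.0512]
eef_rot: [2.201, 2.241, 0.0]
force: [-1.3, 0.0, -1.3]
opening: 0.0006
```

>>> jog_arm(
  increments=[
    {"dp": [0,0,-2],"twist": 0,"gripper": 1},
    {"dp": [0,0,-1],"twist": 0,"gripper": 1},
    {"dp": [0,0,0],"twist": 0,"gripper": 1},
  ],
)

```text
time_s: 15.45
tool_pos: [0.5341, -0.0228, 0.0483]
eef_rot: [2.201, 2.241, 0.0]
force: [-0.9, 0.3, 1.1]
opening: 0.0005
```

>>> jog_arm(
  increments=[
    {"dp": [0,0,-1],"twist": 0,"gripper": 1},
    {"dp": [0,0,-1],"twist": 0,"gripper": 1},
    {"dp": [0,0,0],"twist": 0,"gripper": 1},
  ],
)

```text
time_s: 15.7
tool_pos: [0.5342, -0.0228, 0.0479]
eef_rot: [2.201, 2.241, 0.0]
force: [-7.1, 1.4, 17.8]
opening: 0.0006
```

Firm stop: 17.8 N with the handle top at 48 mm, exactly the level-bar height, so the bar is down on its catch. Retreating, then one numeric check and hand-in.

>>> jog_arm(
  increments=[
    {"dp": [0,0,20],"twist": 0,"gripper": 1},
    {"dp": [0,0,40],"twist": 0,"gripper": 1},
    {"dp": [-30,0,40],"twist": 0,"gripper": 1},
    {"dp": [-35,0,20],"twist": 0,"gripper": 1},
    {"dp": [-35,0,0],"twist": 0,"gripper": 1},
    {"dp": [0,0,0],"twist": 0,"gripper": 1},
    {"dp": [0,0,0],"twist": 0,"gripper": 1},
    {"dp": [0,0,0],"twist": 0,"gripper": 1},
  ],
)

```text
time_s: 16.37
tool_pos: [0.4396, -0.023, 0.1598]
eef_rot: [2.201, 2.24, 0.001]
force: [-0.2, 1.0, -0.5]
opening: 0.0006
```

```bash
python3 - <<'E'
from h import *
s=observe(); print(s["time_s"],s["tool_pos"],s["force"])
a=grab_frame("side"); g=cv2.cvtColor(a,cv2.COLOR_BGR2GRAY)
# handle's dark blob near its predicted end
q=proj("side",[handle(t,-88) for t in (0,.03,.06)]); print("pred",q.round(1))
u=int(round(q[0,0])); col=g[195:212,u].astype(int); print(list(col)); r=np.where(col<45)[0]+195; print("seen rows",r, r.mean() if len(r) else None)
print(sign_off())
E
```

```text
16.3667 [ 0.43958154 -0.02297581  0.15976848] [-0.24154813  0.99072052 -0.53506857]
pred [[319.2 204.3]
 [319.2 202.7]
 [319.2 201. ]]
[np.int64(131), np.int64(129), np.int64(129), np.int64(131), np.int64(132), np.int64(133), np.int64(134), np.int64(87), np.int64(38), np.int64(19), np.int64(24), np.int64(24), np.int64(23), np.int64(101), np.int64(131), np.int64(131), np.int64(130)]
seen rows [203 204 205 206 207] 205.0
the job is handed in; nothing more can be done
None
```

I slid tin_a into the middle bay and tin_b into the right-hand bay, then swung the bar down into its catch. The job is handed in at about 16.4 s of the 67 s allowed; no verdict came back.

- **Tins:** I held each one by the rim, above the bay walls, and kept it on the bench the whole way. In the side view all three lids sit on their predicted bay points.
- **Bar:** After I let go of the handle, one side picture suggested the bar might be up to about 0.03 rad high. I pressed it down from above and met a firm stop of 17.8 N at the height of a level bar. The final picture has the handle at row 205, where level predicts 204.3 and 0.06 rad predicts 201.
- **Forces:** There was a brief 22 N sideways force at the end of the swing, which went away when I released the handle. The wrist force was about zero at hand-in, with the arm clear of everything.
- **Other objects:** My moves stayed clear of the tape, the insoles and the scanner, but I did not measure their positions again at the end.

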